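# Shut the dust cover on the loaded filter box

### The arm

A 6-joint arm with a two-finger parallel gripper is mounted at the origin on a cart in front of the work surface, level with it; the furniture and walls round the work are solid. World frame = base frame: x ahead of the robot, y to its left, z up, the work surface at z = 0. Lengths are in mm, angles in rad, forces in N, time in s.
With the tool pointing down it reaches from about 300 to 750 mm from the base axis. Payload 8.5 kg.
Tool frame: the origin (TCP) lies on the centre line of the jaws, within the pads' length; the fingertips stand 25 mm ahead of it and the grasp point (between the pads) lies 6 mm ahead of it; z points along the fingers, y is the direction in which the jaws open and shut (so a half turn about z gives the same grasp; the last joint's range is limited). The gripper opens to 88 mm and grips with 3 to 60 N. Pads are 18 mm wide; open, the fingers measure 123 mm over their backs; the gripper's body (75 mm by 187 mm) begins 45 mm behind the grasp point.
Start: joints at [-1.465, 0.381, 1.297, -0, 1.464, -0.215], TCP at [173.423, -521.924, 263.748] pointing down, gripper open.
Joint ranges: [-3.11, 3.11], [-0.89, 2.33], [0.22, 2.48], [-1.42, 4.56], [0.17, 2.85], [-2.88, 2.88]. Speed limits (rad/s): [2.39, 2.39, 3.14, 3.14, 3.14, 3.14].

### API

Orientations are given as a unit quaternion [w, x, y, z].
In Python, from station import ctrl gives the robot as it stands.
- The arm moves only by the tool move_arm, never from a script. Its argument "moves" is a list of rows, each a list of 4 numbers: the shift along the tool's x, y, z in units of 50 mm (1.0 is 50 mm), then the turn about the tool's z in units of 5 degrees (1.0 is 5 degrees). A call has 1 to 8 rows; each row is the pose to reach, as a shift and turn from the pose commanded when the call began, along the tool's axes at that moment; what a row does not reach only later rows make up. A row lasts 1/10 s, in which the tool goes at most 50 mm and 8.59 degrees, less where a joint would pass 70% of its speed; a pose out of reach is approached as far as the arm can. A call with a gripper value outside its range is refused whole. "grip" is the closure in counts, from 0 (fully open) to 255 (shut), set as the call begins (left out, the last holds). The fingers move at their own pace and stop on an object; the grip force is fixed at half the most. Time passes only in rows, so rows that repeat a pose let the fingers close. It gives the time, the measured TCP pose, the force and the opening at its end, in the units of the state.
- ctrl.observe(): the state, without advancing time (a new reading comes with each control period).
- ctrl.grab_frame(name): name is "side" or "top" or "wrist"; returns a dict with "pixels" (480x640x3 uint8, red, green, blue), "z_map" (480x640 float32, mm along the optical axis (not along the pixel's ray), 0 where there is no reading), "fx", "fy", "cx", "cy" (pixels), "k1" (the pictures are not rectified: a ray, as slopes to the right and down, at radius r is drawn at 1 + k1 r^2 times it, then the intrinsics apply), "R" (3x3) and "t" (3): a world point X has camera coordinates R X + t. Camera axes: x right, y down, z forward; pixel columns grow to the right and rows downward; lengths in mm; the calibration is good to about 2 mm. A picture is of the moment at which its call begins.
- ctrl.job_done(): hands the job in, once; it reports no verdict.
The state is a dict: "t": time; "joints": joint angles; "joint_vel": joint speeds; "joint_efforts": joint torques, N m; "tcp_pos": TCP position; "orientation": TCP orientation; "force": force on the tool from outside, world axes, zero at the start; "wrist_torque": the same for the moment, N m; "opening": finger opening in mm.
Only numpy, scipy, OpenCV 4.12 (cv2) and the standard library are available. Lean on these libraries where they do the work, as an engineer would, in place of code of your own. Each camera call takes 0.05 s, during which the arm holds its last target. There are 200 camera calls.

### The job

Two small dust boxes stand open on the bench; one of them holds a white filter disc. Lower the cover of the box with the filter gently, all the way down until it is shut, without letting it drop or slam. Leave the empty box open, its cover as it stands.

Things in the scene. Friction and masses are not known exactly. Their poses are not given: they have to be found in the camera images.
- box_a: The box that holds the filter disc. Fixed grey open-topped metal dust box, 130 x 130 x 60 mm, walls 6 mm, inner floor 9 mm up. It cannot be shifted. Origin: centre of its underside; x from its front (robot side) to its hinge side, y along the hinge, z up.
- hinge_a (a point): Middle of the hinge line of that box's cover, on the rim of the far side, 70 mm behind the box's centre, 60 mm above the bench. Axes as the box's; the cover turns about y.
- bar_a (a point): Middle of its cover's handle: round steel bar, 13 mm thick, 112 mm long, parallel to the hinge, on two thin arms 104 mm apart, off the cover's free edge. With the cover shut it lies 170 mm from the hinge line towards the front and 40 mm above it (100 mm above the bench): 32 mm before the edge and 31 mm above the plate, so fingers fit round it. It can turn in a light grip. Axes turn with the cover; y along the bar.
- cover_a (a joint): Angle of its cover, a flat aluminium plate 138 x 134 x 8 mm, 0.18 kg: 0 is shut, on its stop; grows as the front edge swings up and back, to 1.6 at most (1.57 is upright). It starts at 1.25 to 1.45. The hinge is a little stiff: above about 1.2 the cover stays where it is left, lower down it falls shut by itself; no damper or spring.
- box_b: The empty box, otherwise the same as the other. Fixed grey open-topped metal dust box, 130 x 130 x 60 mm, walls 6 mm, inner floor 9 mm up. It cannot be shifted. Origin: centre of its underside; x from its front (robot side) to its hinge side, y along the hinge, z up.
- hinge_b (a point): Middle of the hinge line of that box's cover, on the rim of the far side, 70 mm behind the box's centre, 60 mm above the bench. Axes as the box's; the cover turns about y.
- bar_b (a point): Middle of its cover's handle: round steel bar, 13 mm thick, 112 mm long, parallel to the hinge, on two thin arms 104 mm apart, off the cover's free edge. With the cover shut it lies 170 mm from the hinge line towards the front and 40 mm above it (100 mm above the bench): 32 mm before the edge and 31 mm above the plate, so fingers fit round it. It can turn in a light grip. Axes turn with the cover; y along the bar.
- cover_b (a joint): Angle of its cover, a flat aluminium plate 138 x 134 x 8 mm, 0.18 kg: 0 is shut, on its stop; grows as the front edge swings up and back, to 1.6 at most (1.57 is upright). It starts at 1.25 to 1.45. The hinge is a little stiff: above about 1.2 the cover stays where it is left, lower down it falls shut by itself; no damper or spring.
- disc_mid (a point): Centre, half-way up, of the white round filter disc, 48 mm across and 46 mm high, that lies loose in the loaded box, with its top 5 mm below the rim. Another such disc stands on the bench outside the boxes and is not part of the job.
Not all that is in view belongs to the job. What is shaped like the part that bears disc_mid but blue or green is not meant.

How it is judged:
By the outcome, as a careful person would: the job done as asked, in the order asked, and still so for the second after the job is handed in, with the robot touching nothing.
It also fails if it takes over 34 s, if anything falls off the work surface, if the arm or the gripper's body presses on something with over 40 N, if the wrist force passes 120 N, or if a joint passes its speed limit or range.

## Working session

There is one attempt and no reset: what is moved stays moved. The work goes in short steps, Python scripts to look and compute and a tool call to move; the robot and the scene stay as the last step left them, time stands still between calls to the robot, and variables do not carry over. Pictures are saved under pics/ and viewed, about 8 in all and at most 12, crops included, and the job is handed in when it is done.

Besides the shell and the picture viewer there is one more tool, called by a JSON object that holds its "fn" and its "kwargs", one argument or row to a line. move_arm: Moves the arm, as the interface text tells. Its arguments: {"type":"object","properties":{"moves":{"type":"array","items":{"type":"array","items":{"type":"number"}}},"grip":{"type":"number"}},"required":["moves"]}

```bash
ls; mkdir -p pics; cat > h.py <<'E'
import numpy as np,cv2,pickle
from station import ctrl
def grab(n):
    f=ctrl.grab_frame(n); pickle.dump(f,open(f'{n}.pkl','wb')); return f
def cloud(f):
    v,u=np.mgrid[0:480,0:640].astype(float)
    K=np.array([[f['fx'],0,f['cx']],[0,f['fy'],f['cy']],[0,0,1]])
    p=cv2.undistortPoints(np.stack([u.ravel(),v.ravel()],1)[:,None],K,np.array([f['k1'],0,0,0,0.]))[:,0]
    z=f['z_map'].ravel().astype(float)
    c=np.c_[p*z[:,None],z]
    return ((c-np.array(f['t']))@np.array(f['R'])).reshape(480,640,3)
E
python3 - <<'E'
from h import *
print(ctrl.observe())
a=grab('side');b=grab('top')
for n,f in(('side',a),('top',b)):
    cv2.imwrite(f'pics/{n}0.png',f['pixels'][:,:,::-1])
    print(n,f['k1'],f['fx'],(-np.array(f['R']).T@f['t']))
E
```

```text
pics
{'t': 0.0, 'joints': array([-1.46529389e+00,  3.81207911e-01,  1.29822357e+00,  6.02767841e-06,
        1.46357856e+00, -2.15320181e-01]), 'joint_vel': array([-0.00119376,  0.00133874, -0.00079502, -0.00066062, -0.00112073,
        0.00052077]), 'joint_efforts': array([ 7.21628862e-05, -4.37931097e+01, -2.24556506e+01,  7.12996954e-02,
        3.52704409e-02, -1.29755749e-04]), 'tcp_pos': array([ 173.40508066, -521.70939952,  263.14388176]), 'orientation': array([-7.07464898e-04,  9.87161475e-01,  1.59723889e-01,  4.18860127e-05]), 'force': array([ 0.29523613,  0.47946338, -0.50336604]), 'wrist_torque': array([ 0.0365572 ,  0.05661559, -0.08697151]), 'opening': 88.22329256167251}
side -0.16216578174332275 598.0793357293034 [-405.82603982  213.36685935  954.40772341]
top -0.08233306272616465 553.5174599160445 [ 220.22180877    2.59523626 1104.6018585 ]
```

View pics/side0.png

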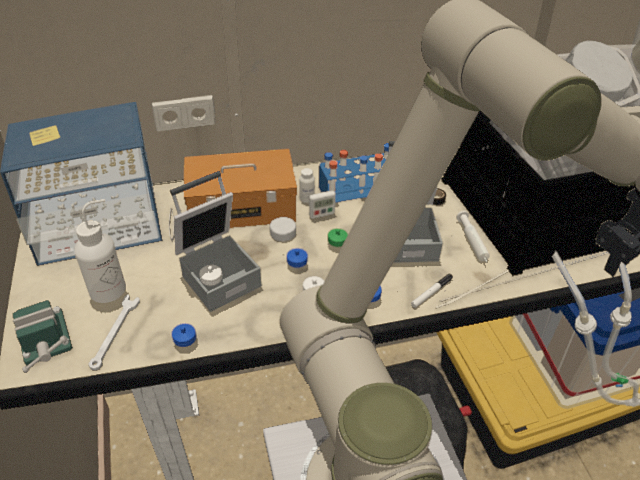

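View pics/top0.png

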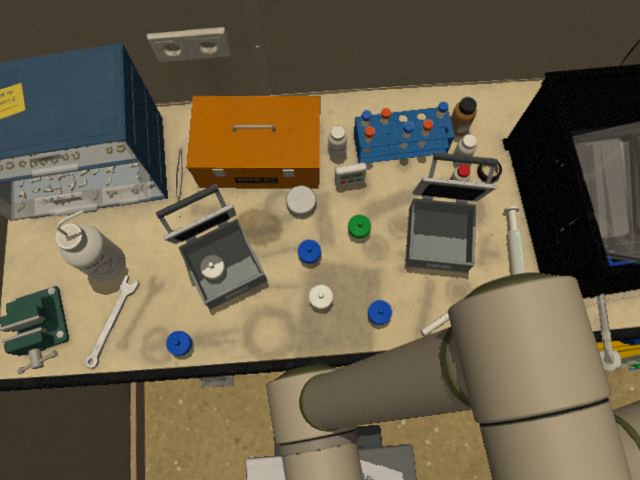

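The side picture shows the left box with a white disc at (210,272), and the right box is partly hidden. In the top picture the left box is at (225,262) with a white knobbed disc at (212,267), and the right box at (441,235) looks empty. A loose white disc stands at (321,297), and the blue and green ones are decoys. So the left box is box_a. I'll confirm it in a crop and measure it.

```bash
python3 - <<'E'
from h import *
f=pickle.load(open('top.pkl','rb'));P=cloud(f);im=f['pixels'][:,:,::-1]
A=cv2.resize(im[180:310,150:280],(520,520),interpolation=cv2.INTER_CUBIC)
B=cv2.resize(im[150:280,390:520],(280,280),interpolation=cv2.INTER_CUBIC)
o=np.zeros((520,800,3),np.uint8);o[:,:520]=A;o[:280,520:]=B;cv2.imwrite('pics/crop.png',o)
def reg(v0,v1,u0,u1):
    return P[v0:v1,u0:u1].reshape(-1,3)
print('disc',P[265:269,206:210].mean((0,1)))
for nm,r in(('a',(180,315,150,280)),('b',(150,280,400,505))):
    Q=reg(*r)
    rim=Q[(Q[:,2]>52)&(Q[:,2]<66)]
    rc=cv2.minAreaRect(rim[:,:2].astype(np.float32));print(nm,'rim',len(rim),rc,cv2.boxPoints(rc).round())
    hi=Q[(Q[:,2]>205)];print('bar n',len(hi),hi.min(0),hi.max(0),np.median(hi,0))
    if len(hi)>5: print(cv2.fitLine(hi[:,:2].astype(np.float32),cv2.DIST_HUBER,0,.01,.01).ravel())
E
```

```text
disc [519.81656851 210.33281407  46.18049096]
a rim 986 ((596.0106811523438, 211.628662109375), (285.12591552734375, 131.3131866455078), 22.874975204467773) [[439. 217.]
 [490.  96.]
 [753. 207.]
 [702. 328.]]
bar n 695 [220.22180877   2.59523626 205.67125073] [ 610.7464409   257.40125302 1104.6018585 ] [578.76332817 198.3278288  239.21378702]
[  0.8714458    0.49049184 386.59604     96.12234   ]
b rim 1122 ((608.9044799804688, -274.4884033203125), (130.10482788085938, 252.8274383544922), 78.88793182373047) [[ 472. -314.]
 [ 720. -363.]
 [ 745. -235.]
 [ 497. -186.]]
bar n 664 [ 220.22180877 -330.02672847  205.31329064] [ 638.95969182    2.59523626 1104.6018585 ] [ 620.11382537 -265.23532822  239.45774768]
[   0.82112294   -0.5707513   448.3178     -155.99257   ]
```

View pics/crop.png

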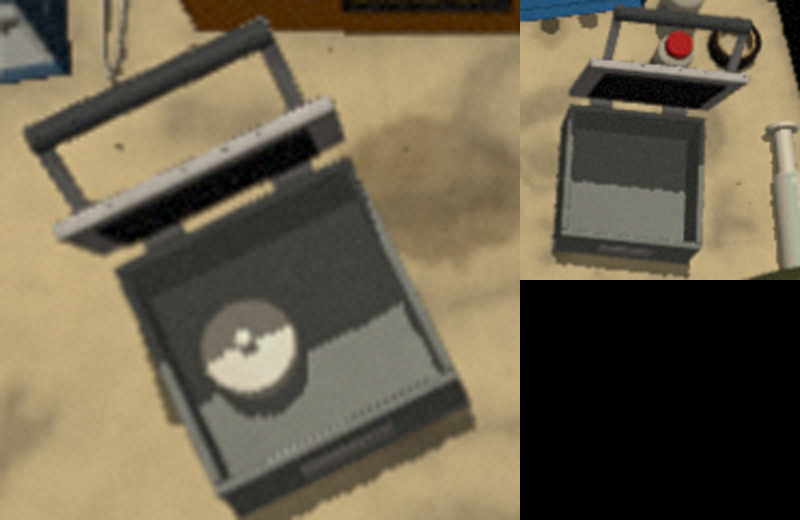

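The crop confirms it: the left box holds the white disc (crop 250,345) and the right box is empty. Box A's bar runs from crop (35,138) to (268,35). Next I'll refine the fit.

```bash
python3 - <<'E'
from h import *
for n in('top','side'):
    f=pickle.load(open(n+'.pkl','rb'));P=cloud(f);P[f['z_map']<=0]=np.nan
    Q=P.reshape(-1,3);Q=Q[np.isfinite(Q[:,0])]
    m=(Q[:,0]>400)&(Q[:,0]<680)&(Q[:,1]>90)&(Q[:,1]<320);Q=Q[m]
    bar=Q[(Q[:,2]>215)&(Q[:,2]<260)]
    if n=='side': bar=bar[(bar[:,0]<640)]
    print(n,'bar',len(bar),np.median(bar,0),bar.min(0),bar.max(0))
    l=cv2.fitLine(bar[:,:2].astype(np.float32),cv2.DIST_HUBER,0,.01,.01).ravel();print(l)
    s=(bar[:,:2]-l[2:])@l[:2];print('ext',s.min(),s.max(),'mid',l[2:]+l[:2]*(s.min()+s.max())/2,np.percentile(bar[:,2],[5,50,95]))
    rim=Q[(Q[:,2]>54)&(Q[:,2]<64)]
    # keep largest cluster within 100mm of box centre guess
    g=np.median(rim,0)[:2]
    rr=rim[np.linalg.norm(rim[:,:2]-[505,200],axis=1)<105]
    rc=cv2.minAreaRect(rr[:,:2].astype(np.float32));print('rim',len(rr),rc,cv2.boxPoints(rc).round().tolist(),np.median(rr[:,2]))
    d=np.array([l[1],-l[0]]); d*=np.sign(d[0]);print('box x dir',d)
    # profile of cover in plane perpendicular to the bar
    c=Q[(Q[:,2]>75)&(Q[:,2]<200)]
    x=c[:,:2]@d; 
    for z in range(80,200,20):
        k=(abs(c[:,2]-z)<6); print(z,k.sum(),np.round(np.percentile(x[k],[5,50,95]),0) if k.any() else '')
    print('bar x',np.percentile(bar[:,:2]@d,[5,50,95]), 'rim x',np.percentile(rr[:,:2]@d,[1,50,99]))
E
```

```text
top bar 584 [582.03346771 205.63162333 238.98196108] [552.85644848 151.24612364 215.03678942] [610.7464409  257.40125302 244.31484262]
[ 3.8518804e-01 -9.2283809e-01  5.8102991e+02  2.0476216e+02]
ext -55.63264256092658 56.00567144900195 mid [581.10175036 204.59003862] [221.33220044 238.98196108 242.52899416]
rim 809 ((527.8690185546875, 182.8907470703125), (136.80917358398438, 131.09457397460938), 22.59576416015625) [[440.0, 217.0], [490.0, 96.0], [616.0, 149.0], [566.0, 270.0]] 59.58498639638669
box x dir [0.9228381  0.38518804]
80 37 [617. 619. 622.]
100 64 [612. 614. 738.]
120 83 [606. 610. 745.]
140 93 [600. 604. 744.]
160 91 [594. 597. 740.]
180 170 [591. 592. 603.]
bar x [610.45883061 615.05306867 622.54269836] rim x [490.33647057 554.90503744 623.4193083 ]
side bar 406 [579.35477921 209.93231634 236.14456488] [550.70190831 153.59280512 215.12334091] [605.93292123 260.41410556 242.28895418]
[ 3.9741340e-01 -9.1763967e-01  5.7937244e+02  2.0901714e+02]
ext -54.21533438524747 58.755377345683264 mid [580.27457348 206.93407385] [220.39070005 236.14456488 240.59372856]
rim 690 ((530.0315551757812, 184.77835083007812), (144.74337768554688, 134.13426208496094), 22.026443481445312) [[438.0, 220.0], [488.0, 95.0], [622.0, 150.0], [572.0, 274.0]] 58.582887622279046
box x dir [0.9176397 0.3974134]
80 133 [618. 621. 624.]
100 181 [612. 615. 621.]
120 203 [606. 610. 720.]
140 207 [600. 603. 720.]
160 229 [594. 597. 721.]
180 256 [590. 593. 597.]
bar x [609.69200492 614.72764558 620.96340153] rim x [489.57177566 559.09144001 629.96044727]
```

Fit for box A: hinge-side direction d ≈ 22.8° (0.922, 0.387), bar middle ≈ (581, 205.3, 234.5), hinge ≈ (590, 209, 60) and cover angle ≈ 1.3. I'll move up and across first, turning so the jaws open along d.

{"fn": "move_arm", "kwargs": {
  "moves": [
    [0.2,-0.2,-0.9,-1],
    [0.8,-0.8,-1.54,-2.5],
    [1.5,-1.5,-1.54,-4],
    [2.2,-2.2,-1.54,-5.5],
    [2.9,-2.9,-1.54,-7],
    [3.6,-3.6,-1.54,-8.5],
    [4.3,-4.3,-1.54,-10],
    [5,-5,-1.54,-11.5]
  ],
  "grip": 0
}}

```text
t: 0.9
tcp_pos: [332.1, -203.8, 340.7]
orientation: [-0.0, 0.787, 0.617, 0.0]
force: [1.2, -0.2, 0.4]
opening: 88.4
```

```bash
cat >> h.py <<'E'
from scipy.spatial.transform import Rotation as Ro
def rel(target,yaw=112.8):
    s=ctrl.observe();q=s['orientation'];R=Ro.from_quat([*q[1:],q[0]]).as_matrix()
    d=R.T@(np.array(target,float)-s['tcp_pos']);y=np.degrees(np.arctan2(R[1,0],R[0,0]))
    print('t',round(s['t'],2),'tcp',s['tcp_pos'].round(1),'yaw',round(y,1),'z',R[:,2].round(3),'F',s['force'].round(1),'open',round(s['opening'],1))
    print('-> shift units',(d/50).round(3),'turn units',round(-((yaw-y+180)%360-180)/5,2))
E
python3 -c "
from h import *
rel((520,180,340))"
```

```text
t 0.9 tcp [ 332.1 -203.8  340.7] yaw 76.2 z [-0.  0. -1.] F [ 1.2 -0.2  0.4] open 88.4
-> shift units [8.352 1.812 0.015] turn units -7.33
```

{"fn": "move_arm", "kwargs": {
  "moves": [
    [0.9,0.2,0,-1.5],
    [1.9,0.4,0,-3],
    [2.9,0.65,0,-4.5],
    [3.9,0.85,0,-6],
    [4.9,1.05,0,-7.3],
    [5.9,1.3,0,-7.3],
    [6.9,1.5,0,-7.3],
    [7.8,1.7,0,-7.3]
  ]
}}

```text
t: 1.7
tcp_pos: [508.4, 151.1, 340.5]
orientation: [-0.0, 0.556, 0.831, -0.0]
force: [1.1, -0.6, 0.5]
opening: 88.1
```

```bash
python3 - <<'E'
from h import *
rel((581,205.3,340))
f=grab('wrist');cv2.imwrite('pics/w1.png',f['pixels'][:,:,::-1])
P=cloud(f);P[f['z_map']<=0]=np.nan;Q=P.reshape(-1,3);Q=Q[np.isfinite(Q[:,0])]
Q=Q[(Q[:,0]>500)&(Q[:,0]<680)&(Q[:,1]>90)&(Q[:,1]<300)]
bar=Q[(Q[:,2]>222)&(Q[:,2]<250)];print(len(bar))
if len(bar)>20:
    l=cv2.fitLine(bar[:,:2].astype(np.float32),cv2.DIST_HUBER,0,.01,.01).ravel();s=(bar[:,:2]-l[2:])@l[:2]
    print(l,s.min(),s.max(),'mid',l[2:]+l[:2]*(s.min()+s.max())/2,'z',np.percentile(bar[:,2],[5,50,98]))
E
```

```text
t 1.7 tcp [508.4 151.1 340.5] yaw 112.4 z [-0.001 -0.    -1.   ] F [ 1.1 -0.6  0.5] open 88.1
-> shift units [0.449 1.756 0.009] turn units -0.08
3955
[ 3.9444059e-01 -9.1892147e-01  5.7839838e+02  2.1303244e+02] -48.67516279066633 61.94003139779265 mid [581.01447777 206.9377539 ] z [231.54990096 238.86497736 240.99902376]
```

View pics/w1.png

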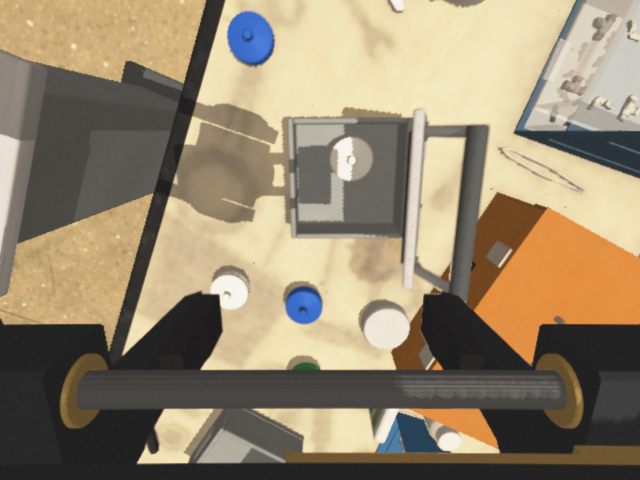

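The wrist view shows the bar upright at (470,210), parallel to the jaws' axis, with the disc in the box at (350,158). The orange toolbox is just behind the bar, so I'll check its height while I move over the bar.

{"fn": "move_arm", "kwargs": {
  "moves": [
    [0.25,0.9,0,0],
    [0.46,1.76,0,-0.1],
    [0.46,1.76,0,-0.1],
    [0.46,1.76,0,-0.1]
  ]
}}

```text
t: 2.15
tcp_pos: [580.8, 203.8, 339.5]
orientation: [-0.001, 0.553, 0.833, -0.001]
force: [-0.2, -0.1, 0.6]
opening: 88.4
```

```bash
python3 - <<'E'
from h import *
f=pickle.load(open('top.pkl','rb'));P=cloud(f)
for v,u in((110,255),(127,255),(150,200),(183,215),(178,255),(183,300)): print((u,v),P[v,u].round())
rel((581,206,240))
f=pickle.load(open('top.pkl','rb'))
E
```

```text
(255, 110) [823.  95. 113.]
(255, 127) [777.  95. 125.]
(200, 150) [743. 208. 112.]
(215, 183) [707. 194.  28.]
(255, 178) [697. 106.  59.]
(300, 183) [690.  15.  30.]
t 2.15 tcp [580.8 203.8 339.5] yaw 112.9 z [-0.002 -0.    -1.   ] F [-0.2 -0.1  0.6] open 88.4
-> shift units [0.038 0.026 1.991] turn units 0.02
```

{"fn": "move_arm", "kwargs": {
  "moves": [
    [0.04,0.03,0.6,0],
    [0.04,0.03,1.2,0],
    [0.04,0.03,1.6,0],
    [0.04,0.03,1.9,0],
    [0.04,0.03,1.98,0],
    [0.04,0.03,1.98,0]
  ]
}}

```text
t: 2.75
tcp_pos: [580.7, 205.4, 242.3]
orientation: [0.0, 0.553, 0.833, -0.0]
force: [-1.0, 0.4, 1.2]
opening: 88.0
```

```bash
python3 - <<'E'
from h import *
rel((581,206,240))
f=grab('wrist');cv2.imwrite('pics/w2.png',f['pixels'][:,:,::-1])
P=cloud(f);P[f['z_map']<=0]=np.nan;Q=P.reshape(-1,3);Q=Q[np.isfinite(Q[:,0])]
Q=Q[(Q[:,0]>500)&(Q[:,0]<680)&(Q[:,1]>90)&(Q[:,1]<300)]
bar=Q[(Q[:,2]>228)&(Q[:,2]<246)];print(len(bar),bar.min(0),bar.max(0))
bb=bar[:,:2]@[.9205,.391];print(np.percentile(bb,[2,25,50,75,98]),ctrl.observe()['tcp_pos'][:2]@[.9205,.391])
E
```

```text
t 2.75 tcp [580.7 205.4 242.3] yaw 112.8 z [-0. -0. -1.] F [-1.   0.4  1.2] open 88.0
-> shift units [0.008 0.01  0.046] turn units 0.01
10857 [521.73131603 154.86984903 228.00802895] [631.44180236 261.10528269 245.99894794]
[559.76690582 613.75100719 618.2340652  622.82489306 670.04879478] 615.254871374971
```

View pics/w2.png

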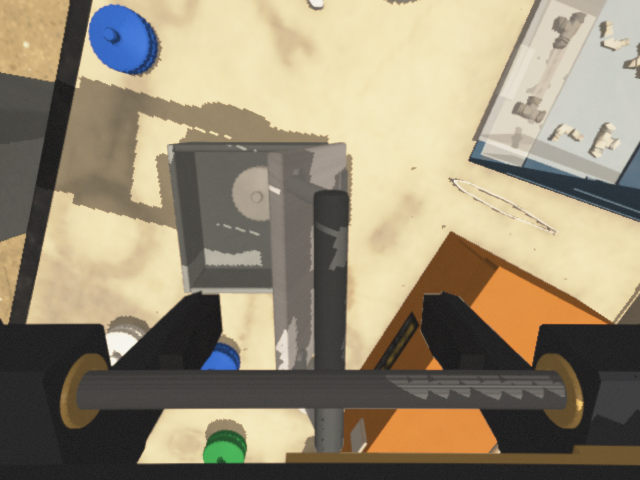

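The bar (column ~331) sits between the fingers (tips at 220 and 425, middle 322), close to centred. I'll close on it.

{"fn": "move_arm", "kwargs": {
  "moves": [
    [0,0.03,0.04,0],
    [0,0.03,0.04,0],
    [0,0.03,0.04,0],
    [0,0.03,0.04,0],
    [0,0.03,0.04,0],
    [0,0.03,0.04,0],
    [0,0.03,0.04,0],
    [0,0.03,0.04,0]
  ],
  "grip": 255
}}

```text
t: 3.6
tcp_pos: [582.6, 206.6, 239.8]
orientation: [0.0, 0.553, 0.833, -0.0]
force: [0.3, 0.5, -0.0]
opening: 26.3
```

```bash
cat >> h.py <<'E'
D=np.array([.9205,.391]);N=np.array([-.391,.9205])
def st():
    s=ctrl.observe();p=s['tcp_pos'];F=s['force']
    g=p[:2]@D;z=p[2]-6
    print('t',round(s['t'],2),'d',round(g,1),'n',round(p[:2]@N,1),'grasp z',round(z,1),'Fd,Fn,Fz',(F[:2]@D).round(1),(F[:2]@N).round(1),F[2].round(1),'T',s['wrist_torque'].round(2),'open',round(s['opening'],1))
E
python3 -c "
from h import *
st()"
```

```text
t 3.6 d 617.1 n -37.6 grasp z 233.8 Fd,Fn,Fz 0.5 0.3 -0.0 T [-0.05 -0.1  -0.  ] open 26.3
```

{"fn": "move_arm", "kwargs": {
  "moves": [
    [0,0,0,0],
    [0,0,0,0],
    [0,0,0,0],
    [0,0,0,0]
  ]
}}

```text
t: 4.0
tcp_pos: [582.6, 206.6, 239.8]
orientation: [0.0, 0.553, 0.833, 0.0]
force: [-0.0, -0.4, 0.4]
opening: 11.5
```

```bash
python3 -c "
from h import *
st()"
```

```text
t 4.0 d 617.1 n -37.6 grasp z 233.8 Fd,Fn,Fz -0.2 -0.4 0.4 T [-0.06 -0.1  -0.01] open 11.5
```

{"fn": "move_arm", "kwargs": {
  "moves": [
    [0,0,0,0],
    [0,0,0,0],
    [0,0,0,0]
  ]
}}

```text
t: 4.3
tcp_pos: [582.6, 206.6, 239.8]
orientation: [0.0, 0.553, 0.833, 0.0]
force: [-0.0, 0.1, 1.1]
opening: 11.7
```

```bash
python3 -c "
from h import *
st()
f=grab('wrist');a=f['pixels'][:,:,::-1];g=grab('top')['pixels'][150:300,130:290,::-1]
o=np.zeros((480,800,3),np.uint8);o[:240,:320]=cv2.resize(a,(320,240));o[:450,320:]=cv2.resize(g,(480,450),interpolation=cv2.INTER_CUBIC)
cv2.imwrite('pics/g.png',o)"
```

```text
t 4.3 d 617.1 n -37.6 grasp z 233.8 Fd,Fn,Fz 0.0 0.1 1.1 T [-0.03 -0.08 -0.05] open 11.7
```

View pics/g.png

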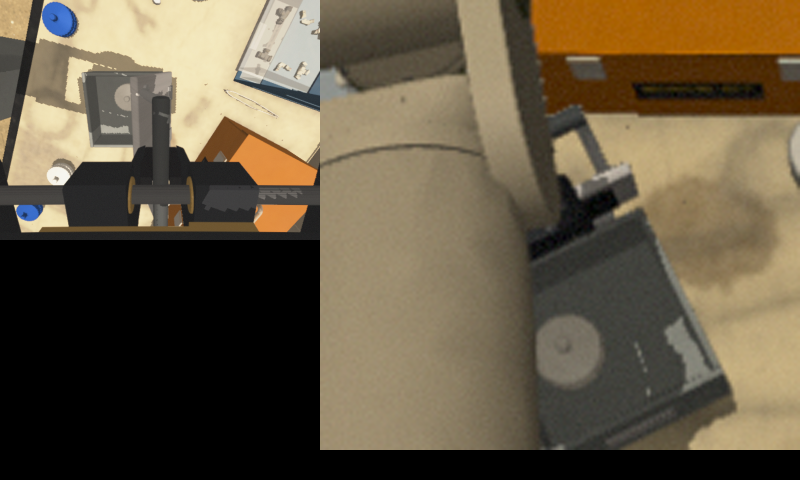

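The bar is held (opening settles at 11.6, and the pads straddle the bar). Next I compute arc rows about the hinge.

```bash
cat >> h.py <<'E'
r=174.64
def arc(p0,p1,n=8):
    # tool-frame (y,z) shift units along the arc between bar elevation angles
    a=np.linspace(p0,p1,n+1)[1:]
    return np.round(np.c_[-(r*np.cos(a)-r*np.cos(p0)),-(r*np.sin(a)-r*np.sin(p0))]/50,2).tolist()
E
python3 -c "
from h import *
e=[1.525,1.33,1.13,.93,.73,.55,.37,.231]
for a,b in zip(e,e[1:]): print(a,b,arc(a,b))"
```

```text
1.525 1.33 [[-0.08, 0.0], [-0.17, 0.01], [-0.25, 0.02], [-0.34, 0.03], [-0.42, 0.05], [-0.51, 0.06], [-0.59, 0.08], [-0.67, 0.1]]
1.33 1.13 [[-0.08, 0.02], [-0.17, 0.05], [-0.25, 0.07], [-0.33, 0.1], [-0.42, 0.13], [-0.5, 0.16], [-0.58, 0.2], [-0.66, 0.23]]
1.13 0.93 [[-0.08, 0.04], [-0.16, 0.08], [-0.23, 0.12], [-0.31, 0.16], [-0.38, 0.21], [-0.46, 0.26], [-0.53, 0.31], [-0.6, 0.36]]
0.93 0.73 [[-0.07, 0.05], [-0.14, 0.11], [-0.2, 0.16], [-0.27, 0.22], [-0.33, 0.28], [-0.39, 0.34], [-0.46, 0.41], [-0.51, 0.47]]
0.73 0.55 [[-0.05, 0.06], [-0.1, 0.12], [-0.15, 0.18], [-0.2, 0.24], [-0.25, 0.31], [-0.29, 0.37], [-0.33, 0.44], [-0.37, 0.5]]
0.55 0.37 [[-0.04, 0.07], [-0.08, 0.14], [-0.12, 0.2], [-0.15, 0.28], [-0.19, 0.35], [-0.22, 0.42], [-0.25, 0.49], [-0.28, 0.56]]
0.37 0.231 [[-0.02, 0.06], [-0.04, 0.11], [-0.06, 0.17], [-0.08, 0.23], [-0.1, 0.29], [-0.11, 0.35], [-0.13, 0.4], [-0.14, 0.46]]
```

{"fn": "move_arm", "kwargs": {
  "moves": [
    [0,-0.08,0.0,0],
    [0,-0.17,0.01,0],
    [0,-0.25,0.02,0],
    [0,-0.34,0.03,0],
    [0,-0.42,0.05,0],
    [0,-0.51,0.06,0],
    [0,-0.59,0.08,0],
    [0,-0.67,0.1,0]
  ]
}}

```text
t: 5.2
tcp_pos: [551.4, 193.6, 233.9]
orientation: [-0.0, 0.553, 0.833, -0.0]
force: [4.5, 2.9, -13.7]
opening: 11.1
```

```bash
python3 -c "
from h import *
st()"
```

```text
t 5.2 d 583.2 n -37.4 grasp z 227.9 Fd,Fn,Fz 5.3 0.9 -13.7 T [ 0.5  -1.16  0.01] open 11.1
```

{"fn": "move_arm", "kwargs": {
  "moves": [
    [0,-0.08,0.04,0],
    [0,-0.17,0.07,0],
    [0,-0.25,0.1,0],
    [0,-0.33,0.13,0],
    [0,-0.42,0.16,0],
    [0,-0.5,0.19,0],
    [0,-0.58,0.23,0],
    [0,-0.66,0.26,0]
  ]
}}

```text
t: 6.0
tcp_pos: [521.3, 180.9, 221.4]
orientation: [0.0, 0.553, 0.833, 0.0]
force: [4.3, 4.7, -12.9]
opening: 11.0
```

```bash
python3 -c "
from h import *
st()"
```

```text
t 6.0 d 550.6 n -37.3 grasp z 215.4 Fd,Fn,Fz 5.8 2.7 -12.9 T [ 0.77 -1.31  0.01] open 11.0
```

{"fn": "move_arm", "kwargs": {
  "moves": [
    [0,-0.08,0.05,0],
    [0,-0.16,0.09,0],
    [0,-0.23,0.13,0],
    [0,-0.31,0.17,0],
    [0,-0.38,0.22,0],
    [0,-0.46,0.27,0],
    [0,-0.53,0.32,0],
    [0,-0.6,0.37,0]
  ]
}}

```text
t: 6.8
tcp_pos: [494.2, 169.5, 203.5]
orientation: [0.001, 0.553, 0.833, 0.001]
force: [7.3, 5.9, -10.1]
opening: 11.1
```

```bash
python3 -c "
from h import *
st()"
```

```text
t 6.8 d 521.2 n -37.2 grasp z 197.5 Fd,Fn,Fz 9.0 2.6 -10.1 T [ 1.03 -1.51 -0.03] open 11.1
```

{"fn": "move_arm", "kwargs": {
  "moves": [
    [0,-0.05,0.07,0],
    [0,-0.12,0.13,0],
    [0,-0.18,0.18,0],
    [0,-0.25,0.24,0],
    [0,-0.31,0.3,0],
    [0,-0.37,0.36,0],
    [0,-0.43,0.43,0],
    [0,-0.48,0.49,0]
  ]
}}

```text
t: 7.6
tcp_pos: [470.8, 159.6, 178.5]
orientation: [-0.001, 0.553, 0.833, -0.0]
force: [-3.8, 2.3, 3.6]
opening: 10.6
```

```bash
python3 -c "
from h import *
st()"
```

```text
t 7.6 d 495.8 n -37.1 grasp z 172.5 Fd,Fn,Fz -2.6 3.6 3.6 T [ 0.55  0.37 -0.03] open 10.6
```

{"fn": "move_arm", "kwargs": {
  "moves": [
    [0,-0.05,0.06,0],
    [0,-0.1,0.12,0],
    [0,-0.15,0.18,0],
    [0,-0.2,0.24,0],
    [0,-0.25,0.31,0],
    [0,-0.29,0.37,0],
    [0,-0.33,0.44,0],
    [0,-0.37,0.5,0]
  ]
}}

```text
t: 8.4
tcp_pos: [454.2, 152.6, 153.4]
orientation: [-0.0, 0.553, 0.833, 0.0]
force: [-0.2, 6.3, 0.3]
opening: 10.3
```

```bash
python3 - <<'E'
from h import *
st()
f=grab('side');a=f['pixels'][180:330,120:320,::-1]
cv2.imwrite('pics/m.png',cv2.resize(a,(800,600),interpolation=cv2.INTER_CUBIC))
f=grab('wrist');P=cloud(f);P[f['z_map']<=0]=np.nan;Q=P.reshape(-1,3);Q=Q[np.isfinite(Q[:,0])]
g=Q[:,:2]@D;n=Q[:,:2]@N
for lo in range(15,50,5):
    k=(n+37>lo)&(n+37<lo+5)&(Q[:,2]>100)&(abs(g-477)<25); 
    if k.sum()>20:
        i=k.nonzero()[0];t=np.percentile(Q[i,2],97);j=i[Q[i,2]>t-3];print(lo,k.sum(),'top z',t.round(1),'d',g[j].mean().round(1))
E
```

```text
t 8.4 d 477.8 n -37.1 grasp z 147.4 Fd,Fn,Fz 2.2 5.9 0.3 T [ 0.93 -0.12 -0.07] open 10.3
15 5729 top z 219.6 d 478.3
20 10720 top z 227.4 d 477.2
25 6804 top z 216.0 d 476.3
30 10030 top z 215.9 d 476.4
35 881 top z 213.5 d 472.0
40 675 top z 157.8 d 478.0
45 615 top z 157.8 d 477.9
```

View pics/m.png

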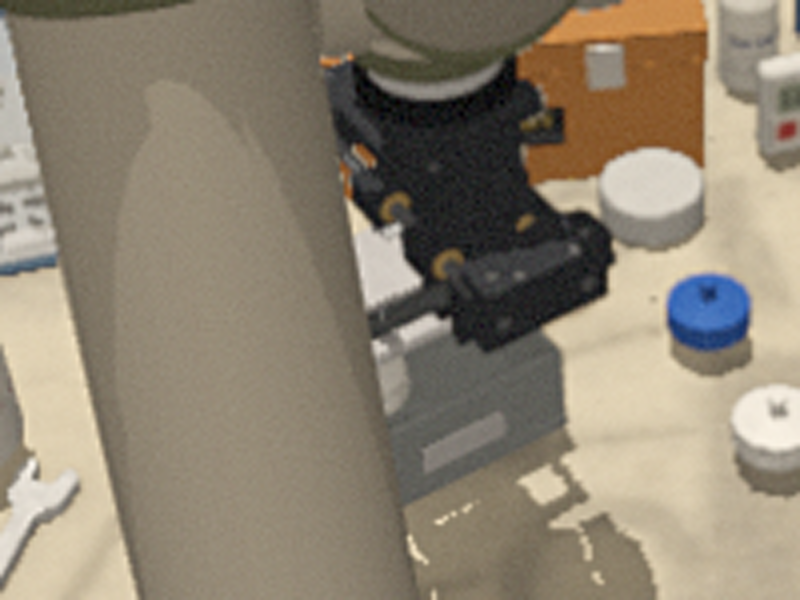

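The cover is partly down and the bar is still held. Its centre is at z ≈ 151, 4 mm above the grasp point, and the cover angle is ≈ 0.32. Forces are small, so I continue.

{"fn": "move_arm", "kwargs": {
  "moves": [
    [0,-0.04,0.07,0],
    [0,-0.08,0.14,0],
    [0,-0.12,0.2,0],
    [0,-0.15,0.28,0],
    [0,-0.19,0.35,0],
    [0,-0.22,0.42,0],
    [0,-0.25,0.49,0],
    [0,-0.28,0.56,0]
  ]
}}

```text
t: 9.3
tcp_pos: [441.6, 147.4, 125.5]
orientation: [0.0, 0.553, 0.833, 0.0]
force: [0.4, 8.0, -1.3]
opening: 9.9
```

```bash
cat >> h.py <<'E'
def bar():
    st();p=ctrl.observe()['tcp_pos'][:2]@D
    f=grab('wrist');P=cloud(f);P[f['z_map']<=0]=np.nan;Q=P.reshape(-1,3);Q=Q[np.isfinite(Q[:,0])]
    g=Q[:,:2]@D;n=Q[:,:2]@N
    k=(n+37>40)&(n+37<50)&(Q[:,2]>90)&(abs(g-p)<20);i=k.nonzero()[0]
    t=np.percentile(Q[i,2],97);j=i[Q[i,2]>t-3];print('bar centre z',(t-6.5).round(1),'d',g[j].mean().round(1))
E
python3 -c "
from h import *
bar()"
```

```text
t 9.3 d 464.1 n -37.0 grasp z 119.5 Fd,Fn,Fz 3.5 7.3 -1.3 T [ 1.11 -0.39 -0.06] open 9.9
bar centre z 125.0 d 464.5
```

{"fn": "move_arm", "kwargs": {
  "moves": [
    [0.01,-0.02,0.05,0],
    [0.02,-0.04,0.1,0],
    [0.02,-0.06,0.15,0],
    [0.02,-0.08,0.2,0],
    [0.02,-0.09,0.25,0],
    [0.02,-0.11,0.3,0],
    [0.02,-0.12,0.35,0],
    [0.02,-0.13,0.39,0]
  ]
}}

```text
t: 10.15
tcp_pos: [435.7, 145.2, 106.1]
orientation: [0.001, 0.553, 0.833, 0.0]
force: [5.1, -1.7, 0.1]
opening: 9.7
```

```bash
python3 -c "
from h import *
bar()"
```

```text
t 10.15 d 457.9 n -36.7 grasp z 100.1 Fd,Fn,Fz 4.0 -3.5 0.1 T [-0.08 -1.07  0.03] open 9.7
bar centre z 106.2 d 458.2
```

{"fn": "move_arm", "kwargs": {
  "moves": [
    [0,-0.01,0.02,0],
    [0,-0.01,0.04,0],
    [0,-0.02,0.06,0],
    [0,-0.02,0.08,0],
    [0,-0.02,0.1,0],
    [0,-0.03,0.11,0],
    [0,-0.03,0.12,0],
    [0,-0.03,0.12,0]
  ]
}}

```text
t: 11.0
tcp_pos: [434.3, 144.7, 100.3]
orientation: [0.001, 0.553, 0.833, 0.0]
force: [6.2, -2.3, -0.7]
opening: 9.8
```

```bash
python3 -c "
from h import *
bar()"
```

```text
t 11.0 d 456.4 n -36.7 grasp z 94.3 Fd,Fn,Fz 4.8 -4.5 -0.7 T [-0.23 -1.14  0.01] open 9.8
bar centre z 100.5 d 456.7
```

Nearly there, with no stop contact felt yet. I'll go down a little more.

{"fn": "move_arm", "kwargs": {
  "moves": [
    [0,0,0.01,0],
    [0,0,0.02,0],
    [0,0,0.03,0],
    [0,0,0.04,0],
    [0,0,0.04,0]
  ]
}}

```text
t: 11.55
tcp_pos: [434.2, 144.6, 99.1]
orientation: [0.001, 0.553, 0.833, 0.0]
force: [1.6, -3.4, 12.3]
opening: 9.5
```

```bash
python3 -c "
from h import *
bar()"
```

```text
t 11.55 d 456.2 n -36.6 grasp z 93.1 Fd,Fn,Fz 0.1 -3.7 12.3 T [-0.58 -0.38  0.09] open 9.5
bar centre z 99.7 d 456.5
```

The stop is felt: Fz jumped to +12 N with the bar at z ≈ 100. I'll open partly in place, then lift.

{"fn": "move_arm", "kwargs": {
  "moves": [
    [0,0,0.01,0],
    [0,0,0.01,0],
    [0,0,0.01,0],
    [0,0,0.01,0],
    [0,0,0.01,0],
    [0,0,0.01,0],
    [0,0,0.01,0],
    [0,0,0.01,0]
  ],
  "grip": 130
}}

```text
t: 12.4
tcp_pos: [433.9, 145.0, 97.7]
orientation: [-0.0, 0.553, 0.833, -0.0]
force: [-0.1, 0.5, 0.1]
opening: 43.1
```

```bash
python3 -c "
from h import *
bar()"
```

```text
t 12.4 d 456.1 n -36.2 grasp z 91.7 Fd,Fn,Fz 0.1 0.5 0.1 T [-0.05 -0.19  0.  ] open 43.1
bar centre z 99.8 d 456.5
```

Released: the force is zero and the bar stays at z 99.8. I'll lift straight up, then back off toward the robot for a clear view.

{"fn": "move_arm", "kwargs": {
  "moves": [
    [0,0,-0.2,0],
    [0,0,-0.6,0],
    [0,0,-1.2,0],
    [0,0,-2,0],
    [0,0,-2.8,0],
    [0,0,-3.6,0],
    [0,0,-4,0],
    [0,0,-4,0]
  ]
}}

```text
t: 13.25
tcp_pos: [434.4, 145.0, 301.0]
orientation: [0.003, 0.553, 0.833, 0.002]
force: [0.1, 0.6, -1.5]
opening: 43.3
```

{"fn": "move_arm", "kwargs": {
  "moves": [
    [-0.8,0,0,0],
    [-1.7,0,0,0],
    [-2.6,0,0,0],
    [-3.5,0,0,0],
    [-4.4,0,0,0],
    [-5,0,0,0],
    [-5,0,0,0],
    [-5,0,0,0]
  ]
}}

```text
t: 14.05
tcp_pos: [530.7, -85.4, 296.7]
orientation: [-0.001, 0.553, 0.833, -0.0]
force: [-0.6, -0.0, 0.6]
opening: 43.1
```

```bash
python3 - <<'E'
from h import *
st()
f=grab('top');P=cloud(f);P[f['z_map']<=0]=np.nan;Q=P.reshape(-1,3);Q=Q[np.isfinite(Q[:,0])]
g=Q[:,:2]@D;n=Q[:,:2]@N+36.5
k=(abs(n)<50)&(g>500)&(g<615)&(Q[:,2]>30)&(Q[:,2]<130)
A=np.c_[g[k]-560,np.ones(k.sum())];print('plate slope,z',np.linalg.lstsq(A,Q[k,2],rcond=None)[0],k.sum(),Q[k,2].std())
k=(abs(n)<50)&(g>445)&(g<468)&(Q[:,2]>85)&(Q[:,2]<130);print('bar top',k.sum(),np.percentile(Q[k,2],95),np.median(g[k]))
B=Q[(abs(Q[:,0]-620)<60)&(abs(Q[:,1]+265)<70)&(Q[:,2]>215)&(Q[:,2]<260)];print('bar_b',np.median(B,0),len(B))
cv2.imwrite('pics/end.png',f['pixels'][:,:,::-1])
E
```

```text
t 14.05 d 455.1 n -286.1 grasp z 290.7 Fd,Fn,Fz -0.5 0.2 0.6 T [-0.01 -0.1  -0.01] open 43.1
plate slope,z [3.33281267e-03 6.92067062e+01] 2897 1.9506423566111557
bar top 393 108.87048850608838 454.81210161036586
bar_b [ 621.73857605 -274.51563751  239.38340727] 530
```

View pics/end.png

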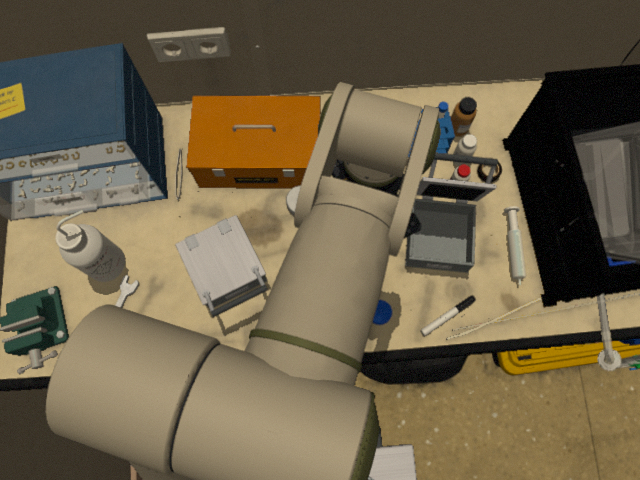

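Box A's cover (225,265) is level and shut: slope 0.003 and plate top at 69 mm. Box B (441,235) still stands open, and the arm is clear of everything. Handing in.

```bash
python3 -c "
from h import *
print(ctrl.job_done())"
```

```text
the job is handed in; nothing more can be done
None
```

The cover of the left box, the one holding the white filter disc, is shut, and I have handed the job in. I held its handle bar the whole way down, following the hinge arc, until the wrist force showed it resting on its stop (about 12 N). Then I opened the fingers in place and lifted clear, finishing at about 14 s of the 34 s allowed.

**Cover A:** after release the plate is level (slope 0.003) with its top at 69 mm. With the fingers open the bar stayed at 99.8 mm, against 100 mm expected when shut.

**Box B:** I did not touch it. The last picture shows it still open, with its bar top at about 239 mm, the same as at the start.

**Small disagreements:**
- The hinge was about 2 mm farther back than I first estimated. The bar slid several millimetres in the pads on the way down, but it stayed held. The highest force I read between moves was about 15 N.
- The reported finger opening was about 10–11.7 mm on the 13 mm bar. I relied on the pictures and the depth readings to confirm the grip instead.

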